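Find the worn guide wheel and lock it out

TASK

One of the three sheet-guide wheels on the bench has a worn bearing: gently rock the wheels side to side by the upper rim to feel which one has play. Rock the worn one fully to both sides and leave it leaning over to the right as the robot sees it, then throw that stand's red lever fully over to the right. Leave the other two levers as they are and do not disturb the other things on the bench.

Things in the scene. Friction and masses are not known exactly. Their poses are not given: they have to be found in the camera images.
- stand1: left roller stand, fixed: yellow foot 120 x 96 x 30 mm, two cheeks 66 mm over their outsides, 122 mm high, holding a grey wheel 130 mm in diameter, 22 mm thick, its top 180 mm above the bench, free to spin. Origin: centre of the foot's underside; z up, y along the axle at rest, to the left as the robot sees it, -x towards the lever
- hub1 (a point): centre of the wheel of stand1, on its axle, 115 mm above the bench; the wheel rocks about it
- rock1 (a joint): lean of stand1's wheel about the stand's x axis through the hub, rad: 0 upright, positive with its top to the right (stand -y). Worn bearing: 2 to 3 N at the upper rim rocks it to a stop at 0.15 either way (6 to 9 mm at the rim) and it stays where left. Sound bearing: a push of 10 N gives less than 0.03. They look alike
- lever1_tip (a point): centre of the 26 mm red ball on the lever of stand1; the 10 mm rod is 100 mm long from its pivot, which lies 125 mm in front of the hub (stand -x) and 32 mm above the bench; grey block 70 mm (stand y) x 50 mm, top 35 mm above the bench
- lever1 (a joint): angle of the lock-out lever of stand1 about its pivot, rad: near 0 it leans 0.4 rad to the left (stand +y), 0.8 is thrown over fully to the right (stand -y); stiff, stays where it is left, needs 1 to 3 N at the ball
- stand2: middle roller stand, fixed: yellow foot 120 x 96 x 30 mm, two cheeks 66 mm over their outsides, 122 mm high, holding a grey wheel 130 mm in diameter, 22 mm thick, its top 180 mm above the bench, free to spin. Origin: centre of the foot's underside; z up, y along the axle at rest, to the left as the robot sees it, -x towards the lever
- hub2 (a point): centre of the wheel of stand2, on its axle, 115 mm above the bench; the wheel rocks about it
- rock2 (a joint): lean of stand2's wheel about the stand's x axis through the hub, rad: 0 upright, positive with its top to the right (stand -y). Worn bearing: 2 to 3 N at the upper rim rocks it to a stop at 0.15 either way (6 to 9 mm at the rim) and it stays where left. Sound bearing: a push of 10 N gives less than 0.03. They look alike
- lever2_tip (a point): centre of the 26 mm red ball on the lever of stand2; the 10 mm rod is 100 mm long from its pivot, which lies 125 mm in front of the hub (stand -x) and 32 mm above the bench; grey block 70 mm (stand y) x 50 mm, top 35 mm above the bench
- lever2 (a joint): angle of the lock-out lever of stand2 about its pivot, rad: near 0 it leans 0.4 rad to the left (stand +y), 0.8 is thrown over fully to the right (stand -y); stiff, stays where it is left, needs 1 to 3 N at the ball
- stand3: right roller stand, fixed: yellow foot 120 x 96 x 30 mm, two cheeks 66 mm over their outsides, 122 mm high, holding a grey wheel 130 mm in diameter, 22 mm thick, its top 180 mm above the bench, free to spin. Origin: centre of the foot's underside; z up, y along the axle at rest, to the left as the robot sees it, -x towards the lever
- hub3 (a point): centre of the wheel of stand3, on its axle, 115 mm above the bench; the wheel rocks about it
- rock3 (a joint): lean of stand3's wheel about the stand's x axis through the hub, rad: 0 upright, positive with its top to the right (stand -y). Worn bearing: 2 to 3 N at the upper rim rocks it to a stop at 0.15 either way (6 to 9 mm at the rim) and it stays where left. Sound bearing: a push of 10 N gives less than 0.03. They look alike
- lever3_tip (a point): centre of the 26 mm red ball on the lever of stand3; the 10 mm rod is 100 mm long from its pivot, which lies 125 mm in front of the hub (stand -x) and 32 mm above the bench; grey block 70 mm (stand y) x 50 mm, top 35 mm above the bench
- lever3 (a joint): angle of the lock-out lever of stand3 about its pivot, rad: near 0 it leans 0.4 rad to the left (stand +y), 0.8 is thrown over fully to the right (stand -y); stiff, stays where it is left, needs 1 to 3 N at the ball
- hammer: bystander: wooden-handled hammer 260 mm long lying on the bench, origin under its middle, handle to -x
- dolly: bystander: round steel dolly, 84 mm in diameter, 48 mm high, origin centre of underside
- spray_can: bystander: blue can, 60 mm in diameter, 150 mm tall, upright, origin centre of underside
- wrench: bystander: wrench 200 mm long lying on the bench, origin under its middle
Things that resemble listed ones, but are neither listed nor needed, are in the scene too. What is shaped like the stand3 but orange or purple is not meant.

How it is judged (in metres and radians):
On the way, in this order (a step that is already met when the one before it is completed fails the run):
1. the worn wheel has been rocked over to the left (lean beyond -0.09 rad) (value of joint any of rock1, rock2, rock3 below -0.09 rad), for 0.05 s.
2. the worn wheel has been rocked back over to the right (lean beyond 0.09 rad) (value of joint any of rock1, rock2, rock3 above 0.09 rad), for 0.05 s.
3. with that wheel leaning to the right, the lever of its stand is thrown over to the right (beyond 0.66 rad) (((value of joint rock1 above 0.07 rad and value of joint lever1 above 0.66 rad) or (value of joint rock2 above 0.07 rad and value of joint lever2 above 0.66 rad) or (value of joint rock3 above 0.07 rad and value of joint lever3 above 0.66 rad))), for 0.1 s.
At the end, for the whole second after the job is handed in: the worn wheel rests leaning to the right by more than 0.07 rad, the lever of its stand is thrown to the right beyond 0.66 rad of its 0.8, and the levers of the other two stands still lean left (below 0.25 rad) (((value of joint rock1 above 0.07 rad and value of joint lever1 above 0.66 rad and velocity of joint rock1 below 0.05 rad/s and value of joint each of lever2, lever3 below 0.25 rad) or (value of joint rock2 above 0.07 rad and value of joint lever2 above 0.66 rad and velocity of joint rock2 below 0.05 rad/s and value of joint each of lever1, lever3 below 0.25 rad) or (value of joint rock3 above 0.07 rad and value of joint lever3 above 0.66 rad and velocity of joint rock3 below 0.05 rad/s and value of joint each of lever1, lever2 below 0.25 rad))); the robot touches nothing.
It fails at once if a stand or its wheel is pushed harder than 45 N (contact force between any of stand1, stand2, stand3 and the fingers above 45 N or contact force between any of stand1, stand2, stand3 and the arm above 45 N).
It fails at once if a bystander (hammer, dolly, can or wrench) is moved by more than 30 mm (distance of any of hammer, dolly, spray_can, wrench from where it was at the start of the episode above 0.03 m).
It also fails if it takes over 67 s, if anything falls off the work surface, if the arm or the gripper's body presses on something with over 40 N, if the wrist force passes 120 N, or if a joint passes its speed limit or range.

ROBOT

A 7-joint arm with a two-finger parallel gripper is mounted at the origin on the work surface. World frame = base frame: x ahead of the robot, y to its left, z up, the work surface at z = 0. Lengths are in mm, angles in rad, forces in N, time in s.
With the tool pointing down it reaches from about 425 to 800 mm from the base axis. Payload 8.3 kg.
Tool frame: the origin (TCP) lies where the fingers leave the gripper's body, on its centre line; the fingertips stand 73 mm ahead of it and the grasp point (between the pads) lies 54 mm ahead of it; z points along the fingers, y is the line along which they close (so a half turn about z gives the same grasp; the last joint's range is limited). The gripper opens to 85 mm and grips with 20 to 120 N. Pads are 22 mm wide; open, the fingers measure 114 mm over their backs; the gripper's body (76 mm by 85 mm) begins 54 mm behind the grasp point. The pads swing forward as they close: fully open they stand 13 mm farther back than shut.
Start: joints at [-1.213, 0.383, 0.016, 1.37, -0.006, 1.388, -0.046], TCP at [255.26, 570.483, 303.879] pointing down, gripper open.
Joint ranges: [-2.95, 2.95], [-0.25, 2.06], [-1.52, 1.56], [0.18, 2.33], [-1.44, 4.58], [0.02, 2.06], [-3.01, 3.01]. Speed limits (rad/s): [2.39, 2.39, 3.01, 3.01, 3.14, 3.14, 3.14].

INTERFACE

Orientations are given as a rotation vector (axis times angle).
In Python, from station import robot gives the robot as it stands. The module is installed in compiled form; this text tells all that it offers.
- The arm moves only by the tool step_arm, never from a script. Its argument "series" is a list of rows, each a list of 5 numbers: the shift along the tool's x, y, z scaled (see below), then the turn about the tool's z scaled (see below), then the finger opening in mm, from 0 to 85.4. A call has 1 to 5 rows; each row is the pose to reach, as a shift and turn from the pose commanded when the call began, along the tool's axes at that moment; what a row does not reach only later rows make up. The controller multiplies each number of a shift by 15 cm and each number of a turn by 120 degrees. A row lasts 1/8 s, in which the tool goes at most 62.5 mm and 10.7 degrees, less where a joint would pass 70% of its speed; a pose out of reach is approached as far as the arm can. A call with a number of a shift or a turn outside -1 to 1 is refused whole. A call with a gripper value outside its range is refused whole. The fingers move at their own pace and stop on an object; the grip force is fixed at half the most. Time passes only in rows, so rows that repeat a pose let the fingers close. It gives the time, the measured TCP pose, the force, the opening and the grip force at its end, in the units of the state.
- robot.read_state(): the state, without advancing time (a new reading comes with each control period).
- robot.get_image(name): name is "side" or "top" or "wrist"; returns (picture, depth): 420x560x3 uint8, red, green, blue; 420x560 float32, mm along the optical axis (not along the pixel's ray), 0 where there is no reading.
- robot.camera_info(name): a dict with "mtx" (3x3 intrinsics, pixels), "camera_from_world" (4x4, takes a point from world to camera coordinates). Camera axes: x right, y down, z forward; pixel columns grow to the right and rows downward; lengths in mm; the calibration is good to about 2 mm. A picture is of the moment at which its call begins: read the wrist's pose just before it. camera_info takes no time and is no camera call; for the wrist camera it gives the pose at the moment of the call.
- robot.sign_off(): hands the job in; it is judged then, once.
The state is a dict: "time": time; "q": joint angles; "qvel": joint speeds; "effort": joint torques, N m; "position": TCP position; "eef_rot": TCP orientation; "force": force on the tool from outside, world axes, zero at the start; "wrist_torque": the same for the moment, N m; "grip_width": opening from 0.0 (shut) to 1.0 (fully open); "gripper_force": force on a finger pad.
Only numpy, scipy, OpenCV 4.12 (cv2) and the standard library are available. Lean on these libraries where they do the work, as an engineer would, in place of code of your own. Each camera call takes 0.05 s, during which the arm holds its last target. There are 200 camera calls.

## Working session

There is one attempt and no reset: what is moved stays moved. The work goes in short steps, Python scripts to look and compute and a tool call to move; the robot and the scene stay as the last step left them, time stands still between calls to the robot, and variables do not carry over. Pictures are saved under pics/ and viewed, at most 10 in all, crops included, and the job is handed in when it is done.

Besides the shell and the picture viewer there is one more tool, called after "Request:" as name(argument=value, ...), one argument or row to a line, values as JSON. step_arm: Moves the arm, as the interface text tells. Its arguments: {"type":"object","properties":{"series":{"type":"array"}},"required":["series"]}

```bash
mkdir -p pics; python3 - <<'E'
from station import robot
import cv2,numpy as np
s=robot.read_state();print(s['time'],s['position'],s['eef_rot'],s['force'])
ims=[]
for n in("side","top"):
    p,d=robot.get_image(n);np.savez(f'{n}.npz',p=p,d=d,K=robot.camera_info(n)['mtx'],T=robot.camera_info(n)['camera_from_world'])
    cv2.imwrite(f'pics/{n}.png',p[:,:,::-1])
    print(n,np.linalg.inv(robot.camera_info(n)['camera_from_world']).round(2).tolist())
E
```

```text
0.0 [255.10203147 570.15563895 302.87071536] [-6.55911774e-01 -3.07193951e+00  3.05720789e-03] [ 0.03513617  0.16033564 -0.1753798 ]
side [[-0.73, -0.44, 0.52, -447.98], [-0.68, 0.47, -0.56, 1033.53], [0.0, -0.76, -0.65, 1322.78], [0.0, 0.0, 0.0, 1.0]]
top [[0.01, -0.97, 0.22, 147.25], [-1.0, -0.01, 0.01, -8.76], [-0.01, -0.22, -0.97, 1831.83], [0.0, 0.0, 0.0, 1.0]]
```

View pics/top.png

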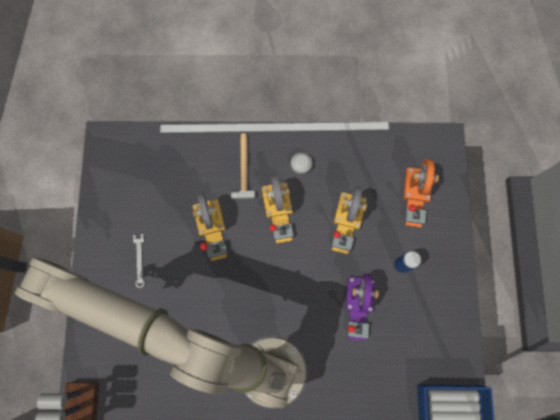

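View pics/side.png

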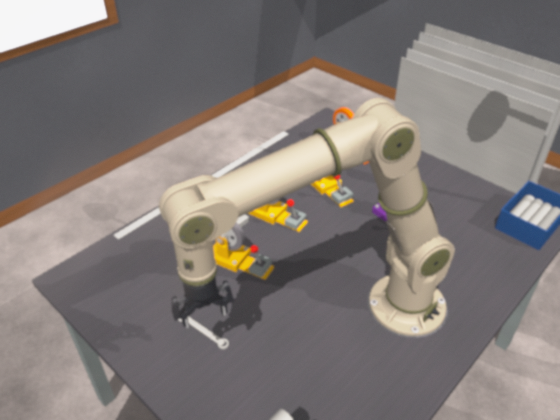

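The top view shows three yellow stands: wheels at (207,212), (277,195) and (352,205), red balls at (204,246), (274,229) and (339,235). The side view shows the arm to the left, clear of them. Next I measure the stands.

```bash
cat > m.py <<'E'
import numpy as np,cv2
def cloud(z):
    p,d,K,T=z['p'],z['d'].astype(float),z['K'],z['T']
    v,u=np.mgrid[:d.shape[0],:d.shape[1]]
    c=np.stack([(u-K[0,2])/K[0,0]*d,(v-K[1,2])/K[1,1]*d,d,np.ones_like(d)],-1)
    return (c@np.linalg.inv(T).T)[...,:3],cv2.cvtColor(p,cv2.COLOR_RGB2HSV)
E
python3 - <<'E'
from m import *
z=np.load('top.npz');W,h=cloud(z);print(z['K'])
yel=((h[...,0]>20)&(h[...,0]<32)&(h[...,1]>150)&(h[...,2]>90)).astype(np.uint8)
red=(((h[...,0]<5)|(h[...,0]>174))&(h[...,1]>180)&(h[...,2]>70))
for i,(cu,cv) in enumerate([(207,212),(277,195),(352,205)]):
    vv,uu=np.mgrid[:420,:560]; box=(abs(uu-cu)<28)&(abs(vv-cv)<55)
    Y=W[box&(yel>0)]; r=box&red; R=W[r]
    wh=box&(W[...,2]>135)&(W[...,2]<200)&(h[...,1]<100)&(~red)&(W[...,0]>450)
    P=W[wh]; t=P[P[:,2]>150]
    e=np.linalg.svd(t[:,:2]-t[:,:2].mean(0))[2][0] if len(t)>3 else None
    f=Y[(Y[:,2]<45)&(Y[:,2]>18)]
    rect=cv2.minAreaRect(f[:,:2].astype(np.float32))
    print(i+1,'nY',len(Y),'foot',len(f),rect,'\n red',len(R),np.median(R,0).round(),R[:,2].max().round(),'px',np.argwhere(r).mean(0)[::-1].round(1),'\n wheel',len(t),t.mean(0).round(),t[:,:2].min(0).round(),t[:,:2].max(0).round(),t[:,2].max().round(),np.arctan2(e[1],e[0]) if e is not None else 0)
    # all-points footprint of yellow
E
```

```text
[[495.36753883   0.         271.71716195]
 [  0.         495.36753883 215.53861868]
 [  0.           0.           1.        ]]
1 nY 57 foot 32 ((540.809326171875, 229.3243408203125), (93.19774627685547, 115.94676208496094), 59.52124786376953) 
 red 17 [424. 241. 136.] 147.0 px [203.4 246.4] 
 wheel 202 [550. 241. 170.] [499. 218.] [608. 263.] 188.0 -2.8866371512321027
2 nY 96 foot 59 ((620.664306640625, -13.21822738647461), (116.01043701171875, 83.21382141113281), 9.023350715637207) 
 red 10 [492.  -0. 137.] 145.0 px [272.7 227.4] 
 wheel 197 [618. -12. 170.] [564. -28.] [679.   8.] 187.0 -2.960948001696732
3 nY 116 foot 72 ((575.9319458007812, -277.24786376953125), (104.78897094726562, 80.26828002929688), 27.87325096130371) 
 red 10 [ 470. -223.  138.] 147.0 px [336.9 233.9] 
 wheel 208 [ 579. -284.  170.] [ 531. -309.] [ 637. -264.] 190.0 2.8824160824129437
```

Request:
step_arm(
  series=[
    [-0.4,-0.18,0,0,60],
    [-0.8,-0.36,0,0,60],
    [-0.9,-0.4,0,0,60],
    [-0.9,-0.4,0,0,60],
  ],
)

```text
time: 0.6
position: [355.9, 458.6, 303.7]
eef_rot: [0.663, 3.07, -0.001]
force: [0.3, -0.3, -0.1]
grip_width: 0.703
gripper_force: 0.0
```

Request:
step_arm(
  series=[
    [-0.4,-0.18,0,0,60],
    [-0.8,-0.36,0,0,60],
    [-0.9,-0.4,0,0,60],
  ],
)

```text
time: 0.98
position: [454.6, 348.3, 303.7]
eef_rot: [0.661, 3.071, -0.002]
force: [0.2, 0.7, -0.2]
grip_width: 0.701
gripper_force: 0.0
```

Request:
step_arm(
  series=[
    [-0.4,-0.18,0,-0.08,60],
    [-0.8,-0.36,0,-0.16,60],
    [-0.9,-0.4,0,-0.24,60],
    [-0.9,-0.4,0,-0.32,60],
    [-0.9,-0.4,0,-0.32,60],
  ],
)

```text
time: 1.6
position: [550.8, 242.4, 303.3]
eef_rot: [0.392, -3.116, -0.001]
force: [0.2, 0.1, -0.3]
grip_width: 0.703
gripper_force: 0.0
```

```bash
cat >> m.py <<'E'
from scipy.spatial.transform import Rotation as Ro
def wshot(k):
    from station import robot
    s=robot.read_state();i=robot.camera_info('wrist')
    p,d=robot.get_image('wrist');np.savez(f'w{k}.npz',p=p,d=d,K=i['mtx'],T=i['camera_from_world'])
    cv2.imwrite(f'pics/w{k}.png',p[:,:,::-1]);return s
def show(s):
    R=Ro.from_rotvec(s['eef_rot']).as_matrix()
    print('t',round(s['time'],2),s['position'].round(1) if hasattr(s['position'],'round') else s['position'],'toolx',R[:,0].round(3),'tooly',R[:,1].round(3),'F',np.round(s['force'],2),'grip',s['grip_width']);return R
E
python3 -c "
from m import *
show(wshot(1));z=np.load('w1.npz');print(np.linalg.inv(z['T']).round(2).tolist())"
```

```text
t 1.6 [550.8 242.4 303.3] toolx [-0.969 -0.248  0.001] tooly [-0.248  0.969  0.001] F [ 0.17  0.06 -0.26] grip 0.7028049299255434
[[-0.25, 0.92, 0.3, 474.34], [0.97, 0.24, 0.08, 222.08], [0.0, 0.31, -0.95, 373.63], [0.0, 0.0, 0.0, 1.0]]
```

View pics/w1.png

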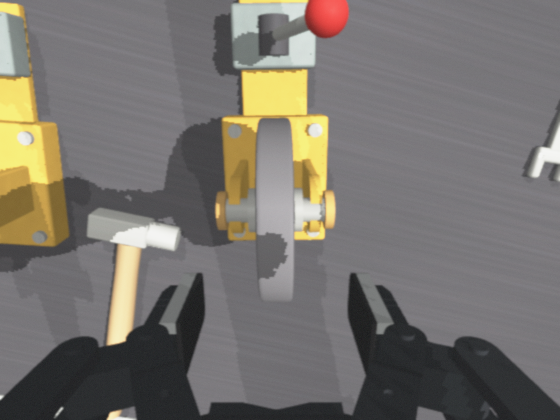

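The wrist view shows wheel 1 centred at column 276 between the fingers (204 and 349), with the lever ball at (327,15). I'll check the wheel's position and direction from this depth image.

```bash
python3 -c "
from m import *
z=np.load('w1.npz');W,h=cloud(z)
m=(W[...,2]>120)&(h[...,1]<60);m[:,:250]=0;m[:,300:]=0;m[305:]=0;m[:115]=0
P=W[m];print(len(P),P[:,2].max(),np.percentile(P[:,2],95))
t=P[P[:,2]>np.percentile(P[:,2],80)];print(t.mean(0),P.mean(0))
c=P[:,:2]-P[:,:2].mean(0);e=np.linalg.svd(c,full_matrices=0)[2][0];print(e,c.dot(e).min(),c.dot(e).max(),P[:,:2].mean(0)+e*(c.dot(e).min()+c.dot(e).max())/2)
"
```

```text
7157 373.63053681224926 180.0628628642572
[553.11531015 241.46421453 182.87231002] [540.00622757 238.11986492 166.94517152]
[0.96616499 0.25792483] -67.57927411631478 71.21882107575063 [541.76442899 238.58922969]
```

Request:
step_arm(
  series=[
    [0,0,0.3,0,60],
    [0,0,0.5,0,60],
    [0,0,0.5,0,60],
  ],
)

```text
time: 2.02
position: [549.5, 241.7, 226.3]
eef_rot: [0.389, -3.112, 0.002]
force: [-1.1, 0.4, 0.3]
grip_width: 0.701
gripper_force: 0.0
```

Request:
step_arm(
  series=[
    [0,0.06,0,0,60],
    [0,0.1,0,0,60],
    [0,0.1,0,0,60],
  ],
)

```text
time: 2.4
position: [547.6, 256.8, 230.0]
eef_rot: [-0.393, 3.115, 0.002]
force: [0.1, 0.2, 0.5]
grip_width: 0.703
gripper_force: 0.0
```

Request:
step_arm(
  series=[
    [0,0.01,0,0,60],
    [0,0.01,0,0,60],
  ],
)

```text
time: 2.65
position: [547.4, 256.7, 229.1]
eef_rot: [-0.39, 3.117, 0.0]
force: [0.1, 0.2, 0.6]
grip_width: 0.703
gripper_force: 0.0
```

Request:
step_arm(
  series=[
    [0,0.01,0,0,60],
    [0,0.01,0,0,60],
  ],
)

```text
time: 2.9
position: [546.9, 258.2, 228.8]
eef_rot: [0.391, -3.117, -0.0]
force: [0.7, -0.2, -0.4]
grip_width: 0.701
gripper_force: 0.0
```

Request:
step_arm(
  series=[
    [0,0.01,0,0,60],
    [0,0.01,0,0,60],
  ],
)

```text
time: 3.15
position: [546.5, 259.9, 228.8]
eef_rot: [0.391, -3.117, -0.0]
force: [1.1, 0.1, -0.1]
grip_width: 0.705
gripper_force: 0.0
```

Request:
step_arm(
  series=[
    [0,0.01,0,0,60],
    [0,0.01,0,0,60],
  ],
)

```text
time: 3.4
position: [546.4, 260.7, 228.9]
eef_rot: [0.39, -3.117, 0.001]
force: [-0.7, -1.2, 0.8]
grip_width: 0.701
gripper_force: 0.9
```

Request:
step_arm(
  series=[
    [0,0.01,0,0,60],
    [0,0.01,0,0,60],
  ],
)

```text
time: 3.65
position: [546.4, 261.1, 228.9]
eef_rot: [-0.388, 3.117, -0.003]
force: [1.4, -4.7, 2.1]
grip_width: 0.703
gripper_force: 2.7
```

Request:
step_arm(
  series=[
    [0,0.01,0,0,60],
    [0,0.01,0,0,60],
  ],
)

```text
time: 3.9
position: [546.4, 261.3, 228.9]
eef_rot: [-0.386, 3.118, -0.005]
force: [1.4, -7.6, 2.4]
grip_width: 0.703
gripper_force: 4.1
```

Request:
step_arm(
  series=[
    [0,0.01,0,0,60],
    [0,0.01,0,0,60],
  ],
)

```text
time: 4.15
position: [546.5, 261.6, 228.9]
eef_rot: [-0.384, 3.118, -0.007]
force: [1.9, -10.4, 2.7]
grip_width: 0.702
gripper_force: 5.6
```

At 10.4 N it has moved less than 1 mm, so wheel 1 is sound. On to stand 2.

Request:
step_arm(
  series=[
    [0,-0.19,0,0,60],
    [0,-0.19,-0.3,0,60],
    [0,-0.19,-0.5,0,60],
    [0,-0.19,-0.5,0,60],
  ],
)

```text
time: 4.65
position: [553.1, 238.6, 307.0]
eef_rot: [-0.391, 3.112, 0.004]
force: [-0.3, 0.4, -1.0]
grip_width: 0.705
gripper_force: 0.0
```

Request:
step_arm(
  series=[
    [0,-0.4,0,0,60],
    [-0.02,-0.8,0,0,60],
    [-0.03,-0.88,0,0,60],
  ],
)

```text
time: 5.03
position: [589.9, 105.3, 303.0]
eef_rot: [0.379, -3.118, 0.004]
force: [0.1, 0.5, -0.0]
grip_width: 0.702
gripper_force: 0.0
```

Request:
step_arm(
  series=[
    [0,-0.4,0,0.03,60],
    [0,-0.8,0,0.035,60],
    [0,-0.88,0,0.035,60],
    [0,-0.88,0,0.035,60],
  ],
)

```text
time: 5.52
position: [621.6, -16.9, 302.9]
eef_rot: [0.275, -3.128, -0.001]
force: [-0.5, -0.1, -0.3]
grip_width: 0.703
gripper_force: 0.0
```

```bash
cat > w.py <<'E'
import sys
from m import *
k=sys.argv[1];s=wshot(k);R=show(s);z=np.load(f'w{k}.npz');W,h=cloud(z)
m=((W[...,2]>135)&(W[...,2]<195)&(h[...,1]<60));m[:,:225]=0;m[:,330:]=0;m[310:]=0
n,l,st,_=cv2.connectedComponentsWithStats(m.astype(np.uint8));m=l==1+np.argmax(st[1:,4])
P=W[m]-s['position'];q=P@R
e=np.linalg.svd(q[:,:2]-q[:,:2].mean(0),full_matrices=0)[2][0]
print(st[1:][np.argmax(st[1:,4])],'wheel in tool x',q[:,0].min(),q[:,0].max(),'y range',np.percentile(q[:,1],[2,50,98]),'dir',e)
E
python3 w.py 2
```

```text
t 5.53 [621.6 -16.9 302.9] toolx [-0.985 -0.174  0.001] tooly [-0.174  0.985  0.001] F [-0.53 -0.07 -0.32] grip 0.7027073375916292
[ 263  124   41  177 6535] wheel in tool x -58.25310986581126 57.843450416022556 y range [-6.80250523  3.46090299 13.90451118] dir [-0.99998541  0.00540214]
```

View pics/w2.png

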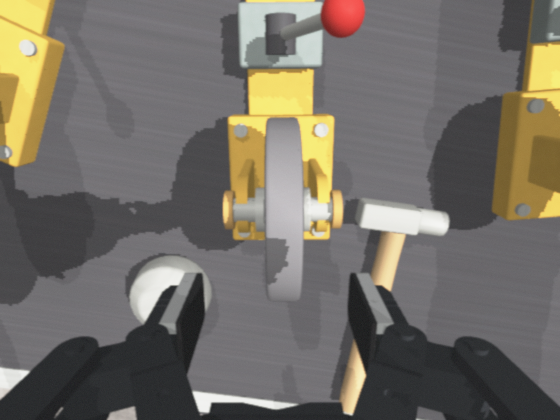

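Wheel 2 is aligned at column 284, about 3.5 mm to +y of the tool centre. I'll descend and push left.

Request:
step_arm(
  series=[
    [0,0.02,0.3,0,60],
    [0,0.02,0.5,0,60],
    [0,0.08,0.5,0,60],
    [0,0.13,0.5,0,60],
    [0,0.13,0.5,0,60],
  ],
)

```text
time: 6.2
position: [618.9, 4.5, 230.8]
eef_rot: [-0.28, 3.126, 0.001]
force: [0.5, 0.0, -0.2]
grip_width: 0.703
gripper_force: 0.0
```

Request:
step_arm(
  series=[
    [0,0.01,0,0,60],
    [0,0.02,0,0,60],
    [0,0.02,0,0,60],
  ],
)

```text
time: 6.58
position: [617.8, 5.2, 229.0]
eef_rot: [-0.276, 3.129, 0.0]
force: [0.2, 0.5, -0.0]
grip_width: 0.706
gripper_force: 0.0
```

Request:
step_arm(
  series=[
    [0,0.01,0,0,60],
    [0,0.02,0,0,60],
    [0,0.02,0,0,60],
  ],
)

```text
time: 6.95
position: [617.4, 7.0, 228.9]
eef_rot: [-0.274, 3.129, -0.002]
force: [1.3, -5.5, -0.1]
grip_width: 0.698
gripper_force: 2.5
```

Request:
step_arm(
  series=[
    [0,0.01,0,0,60],
    [0,0.015,0,0,60],
    [0,0.015,0,0,60],
  ],
)

```text
time: 7.32
position: [617.2, 7.4, 228.9]
eef_rot: [-0.272, 3.129, -0.005]
force: [1.7, -9.1, -1.1]
grip_width: 0.701
gripper_force: 4.9
```

Wheel 2 shows the same rigid response, so it is sound. On to stand 3.

Request:
step_arm(
  series=[
    [0,-0.185,0,0,60],
    [0,-0.185,-0.3,0,60],
    [0,-0.185,-0.5,0,60],
    [0,-0.185,-0.5,0,60],
  ],
)

```text
time: 7.82
position: [622.7, -16.2, 306.9]
eef_rot: [-0.277, 3.124, 0.001]
force: [1.0, 0.3, 0.1]
grip_width: 0.701
gripper_force: 0.0
```

Request:
step_arm(
  series=[
    [0.1,-0.4,0,0,60],
    [0.2,-0.8,0,0,60],
    [0.29,-0.85,0,0,60],
  ],
)

```text
time: 8.2
position: [599.6, -155.7, 302.5]
eef_rot: [0.264, -3.128, 0.003]
force: [0.5, -0.1, -0.3]
grip_width: 0.701
gripper_force: 0.0
```

Request:
step_arm(
  series=[
    [0.1,-0.4,0,0.08,60],
    [0.2,-0.8,0,0.16,60],
    [0.29,-0.85,0,0.208,60],
    [0.29,-0.85,0,0.208,60],
  ],
)

```text
time: 8.7
position: [579.9, -283.6, 302.9]
eef_rot: [-0.408, -3.113, -0.001]
force: [0.1, -0.2, -0.4]
grip_width: 0.706
gripper_force: 0.0
```

```bash
python3 w.py 3
```

```text
t 8.7 [ 579.9 -283.6  302.9] toolx [-0.966  0.258  0.002] tooly [0.258 0.966 0.   ] F [ 0.06 -0.21 -0.44] grip 0.7057798392735524
[ 251  127   40  178 6512] wheel in tool x -64.2876699126128 55.84236442369583 y range [-13.41285678  -3.23153759   7.28438518] dir [-0.99999788  0.00205772]
```

View pics/w3.png

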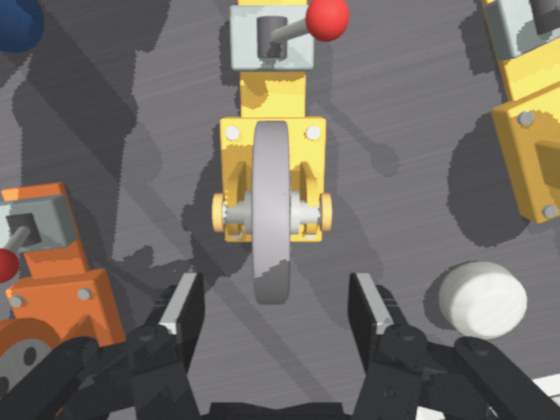

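Wheel 3 is aligned at column 271, about −3 mm in tool y.

Request:
step_arm(
  series=[
    [0,-0.02,0.3,0,60],
    [0,-0.02,0.5,0,60],
    [0,0.04,0.5,0,60],
    [0,0.09,0.5,0,60],
    [0,0.09,0.5,0,60],
  ],
)

```text
time: 9.38
position: [585.6, -268.6, 230.7]
eef_rot: [0.401, 3.113, 0.0]
force: [0.1, -0.3, -0.2]
grip_width: 0.704
gripper_force: 0.0
```

Request:
step_arm(
  series=[
    [0,0.01,0,0,60],
    [0,0.02,0,0,60],
    [0,0.02,0,0,60],
  ],
)

```text
time: 9.75
position: [585.0, -267.2, 229.1]
eef_rot: [0.406, 3.115, 0.0]
force: [-0.3, -0.0, 1.2]
grip_width: 0.704
gripper_force: 0.0
```

Request:
step_arm(
  series=[
    [0,0.01,0,0,60],
    [0,0.02,0,0,60],
    [0,0.02,0,0,60],
  ],
)

```text
time: 10.12
position: [585.6, -264.9, 229.2]
eef_rot: [0.407, 3.115, -0.001]
force: [-1.5, -2.2, 1.9]
grip_width: 0.703
gripper_force: 1.6
```

Request:
step_arm(
  series=[
    [0,0.01,0,0,60],
    [0,0.02,0,0,60],
    [0,0.02,0,0,60],
  ],
)

```text
time: 10.5
position: [586.6, -261.4, 229.0]
eef_rot: [0.406, 3.115, -0.0]
force: [-0.6, -3.0, 2.9]
grip_width: 0.701
gripper_force: 1.7
```

Wheel 3 gives way at 3 N, so it is the worn one. I'll keep pushing to the stop.

Request:
step_arm(
  series=[
    [0,0.01,0,0,60],
    [0,0.02,0,0,60],
    [0,0.02,0,0,60],
  ],
)

```text
time: 10.88
position: [586.5, -260.8, 229.0]
eef_rot: [-0.41, -3.115, 0.005]
force: [-1.0, -8.8, 1.8]
grip_width: 0.703
gripper_force: 4.5
```

Request:
step_arm(
  series=[
    [0,0.01,0,0,60],
    [0,0.02,0,0,60],
    [0,0.02,0,0,60],
  ],
)

```text
time: 11.25
position: [586.4, -260.2, 229.0]
eef_rot: [-0.414, -3.114, 0.009]
force: [-2.4, -14.1, 0.6]
grip_width: 0.702
gripper_force: 7.3
```

Request:
step_arm(
  series=[
    [0,0.01,0,0,60],
    [0,0.01,0,0,60],
    [0,0.01,0,0,60],
  ],
)

```text
time: 11.62
position: [586.3, -259.9, 228.9]
eef_rot: [-0.416, -3.113, 0.011]
force: [-3.6, -17.7, -0.1]
grip_width: 0.707
gripper_force: 8.6
```

Stop reached on the left at 17 N. Now to the right.

Request:
step_arm(
  series=[
    [0,-0.15,0,0,60],
    [0,-0.25,0,0,60],
    [0,-0.28,0,0,60],
    [0,-0.31,0,0,60],
    [0,-0.31,0,0,60],
  ],
)

```text
time: 12.25
position: [577.0, -298.2, 228.8]
eef_rot: [0.405, 3.115, 0.001]
force: [0.0, 0.9, 0.4]
grip_width: 0.701
gripper_force: 0.4
```

Request:
step_arm(
  series=[
    [0,-0.01,0,0,60],
    [0,-0.03,0,0,60],
    [0,-0.03,0,0,60],
  ],
)

```text
time: 12.62
position: [575.4, -303.7, 229.0]
eef_rot: [0.407, 3.115, -0.0]
force: [0.3, 0.9, 1.4]
grip_width: 0.707
gripper_force: 0.9
```

Request:
step_arm(
  series=[
    [0,-0.01,0,0,60],
    [0,-0.03,0,0,60],
    [0,-0.03,0,0,60],
  ],
)

```text
time: 13.0
position: [574.1, -308.1, 229.0]
eef_rot: [0.407, 3.115, -0.0]
force: [1.9, 1.9, 1.0]
grip_width: 0.701
gripper_force: 1.1
```

Request:
step_arm(
  series=[
    [0,-0.01,0,0,60],
    [0,-0.03,0,0,60],
    [0,-0.03,0,0,60],
  ],
)

```text
time: 13.38
position: [573.1, -312.1, 229.0]
eef_rot: [0.406, 3.115, 0.001]
force: [1.1, 3.5, 4.1]
grip_width: 0.699
gripper_force: 2.2
```

Request:
step_arm(
  series=[
    [0,-0.01,0,0,60],
    [0,-0.02,0,0,60],
    [0,-0.02,0,0,60],
  ],
)

```text
time: 13.75
position: [573.3, -312.7, 228.9]
eef_rot: [0.402, 3.115, 0.005]
force: [2.0, 9.1, 5.1]
grip_width: 0.702
gripper_force: 5.2
```

Request:
step_arm(
  series=[
    [0,-0.01,0,0,60],
    [0,-0.02,0,0,60],
    [0,-0.02,0,0,60],
  ],
)

```text
time: 14.12
position: [573.6, -313.3, 228.9]
eef_rot: [0.398, 3.115, 0.01]
force: [3.2, 16.0, 6.4]
grip_width: 0.704
gripper_force: 8.0
```

Right stop reached. I'll back off, lift, and measure the ball from the third wrist picture.

Request:
step_arm(
  series=[
    [0,0.12,0,0,60],
    [0,0.12,0,0,60],
    [0,0.12,-0.3,0,60],
    [0,0.12,-0.5,0,0],
    [0,0.12,-0.5,0,0],
  ],
)

```text
time: 14.75
position: [576.1, -302.8, 306.8]
eef_rot: [0.409, 3.11, -0.005]
force: [0.5, -0.5, 0.1]
grip_width: 0.283
gripper_force: 0.0
```

```bash
python3 w.py 4; python3 - <<'E'
from m import *
from station import robot
s=robot.read_state();R=show(s)
z=np.load('w3.npz');W,h=cloud(z)
r=((h[...,0]<5)|(h[...,0]>174))&(h[...,1]>180);r[:,:250]=0;r[60:]=0;r[:,400:]=0
(c,rad)=cv2.minEnclosingCircle(np.argwhere(r)[:,::-1].astype(np.float32));print(c,rad)
K,T=z['K'],np.linalg.inv(z['T']);d=T[:3,:3]@np.array([(c[0]-K[0,2])/K[0,0],(c[1]-K[1,2])/K[1,1],1]);o=T[:3,3]
b=o+d*(124-o[2])/d[2];print('ball',b,'depth',np.median(W[r],0)); q=(b-s['position'])@R;print('ball in tool',q)
E
```

```text
t 14.75 [ 576.1 -302.8  306.8] toolx [-0.966  0.258 -0.005] tooly [ 0.259  0.966 -0.003] F [ 0.48 -0.48  0.07] grip 0.2825713926053223
[ 271  123   45  176 6703] wheel in tool x -61.524799941999206 58.0017521180966 y range [-2.23825974  9.81053535 23.83646749] dir [-0.99930731 -0.03721415]
t 14.8 [ 575.7 -302.2  304.8] toolx [-0.966  0.258 -0.002] tooly [ 0.258  0.966 -0.002] F [ 0.46  0.07 -0.37] grip 0.20072613292024827
(325.3288269042969, 18.133634567260742) 20.869054794311523
ball [ 472.53406976 -224.33747139  124.        ] depth [ 478.52107609 -228.64781342  135.62789847]
ball in tool [120.06971933  48.89292459 180.47593254]
```

View pics/w4.png

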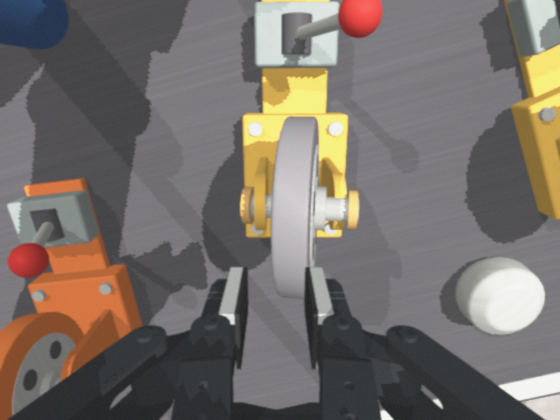

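Wheel 3 now leans right: it is tilted at about (297,210), with its left face visible. The ball is at (360,15). With fingers shut, I'll move to the left of the ball and descend.

Request:
step_arm(
  series=[
    [0.3,0.25,0,0,0],
    [0.6,0.5,0,0,0],
    [0.81,0.62,0,0,0],
    [0.81,0.62,0,0,0],
  ],
)

```text
time: 15.3
position: [480.9, -177.9, 302.8]
eef_rot: [-0.403, -3.114, -0.002]
force: [0.1, 0.4, -0.2]
grip_width: 0.007
gripper_force: 0.0
```

Request:
step_arm(
  series=[
    [0,0,0.3,0,0],
    [0,0,0.6,0,0],
    [0,0,0.82,0,0],
    [0,0,0.82,0,0],
  ],
)

```text
time: 15.8
position: [480.7, -180.1, 177.8]
eef_rot: [-0.408, -3.108, 0.001]
force: [-0.1, 0.0, 1.0]
grip_width: 0.001
gripper_force: 0.0
```

```bash
python3 - <<'E'
from m import *
s=wshot(5);R=show(s);print('ball in tool',(np.array([472.5,-224.3,124])-s['position'])@R)
E
```

```text
t 15.8 [ 480.7 -180.1  177.8] toolx [-0.966  0.258  0.007] tooly [ 0.258  0.966 -0.002] F [-0.1   0.01  1.01] grip 0.0005126476712004255
ball in tool [ -3.80473554 -44.74445732  53.84473288]
```

View pics/w5.png

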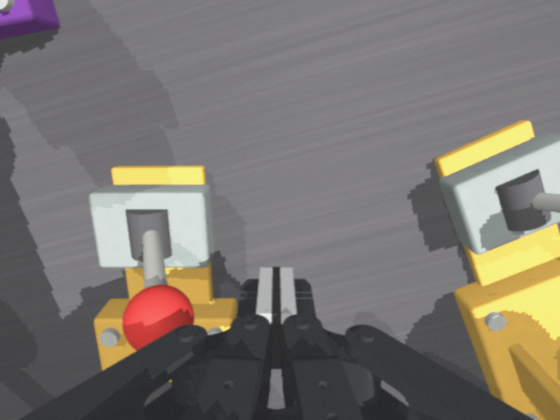

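The view shows the ball at (158,320) to the left of the closed fingers at (276,295), on the same line. I'll push it right.

Request:
step_arm(
  series=[
    [-0.02,-0.06,0,0,0],
    [-0.02,-0.12,0,0,0],
    [-0.02,-0.2,0,0,0],
    [-0.02,-0.28,0,0,0],
    [-0.02,-0.35,0,0,0],
  ],
)

```text
time: 16.48
position: [471.6, -232.1, 181.1]
eef_rot: [0.407, 3.115, -0.0]
force: [0.3, -0.1, 0.4]
grip_width: 0.001
gripper_force: 0.4
```

Request:
step_arm(
  series=[
    [0,-0.06,0,0,0],
    [0,-0.12,0,0,0],
    [0,-0.18,0,0,0],
    [0,-0.22,0,0,0],
    [0,-0.22,0,0,0],
  ],
)

```text
time: 17.1
position: [463.2, -263.5, 180.8]
eef_rot: [-0.408, -3.115, 0.001]
force: [0.1, -0.3, 0.1]
grip_width: 0.004
gripper_force: 0.0
```

Request:
step_arm(
  series=[
    [0,-0.02,0,0,0],
    [0,-0.04,0,0,0],
    [0,-0.04,0,0,0],
  ],
)

```text
time: 17.48
position: [462.1, -268.5, 180.9]
eef_rot: [-0.406, -3.115, -0.0]
force: [0.3, 1.1, -0.1]
grip_width: -0.001
gripper_force: 0.5
```

Request:
step_arm(
  series=[
    [0,-0.02,0,0,0],
    [0,-0.04,0,0,0],
    [0,-0.04,0,0,0],
  ],
)

```text
time: 17.85
position: [461.9, -269.8, 180.7]
eef_rot: [-0.399, -3.115, -0.01]
force: [1.5, 16.7, 5.2]
grip_width: 0.001
gripper_force: 8.3
```

Request:
step_arm(
  series=[
    [0,-0.02,0,0,0],
    [0,-0.04,0,0,0],
    [0,-0.04,0,0,0],
  ],
)

```text
time: 18.23
position: [461.8, -270.8, 180.5]
eef_rot: [-0.391, -3.115, -0.02]
force: [1.2, 32.3, 11.6]
grip_width: -0.003
gripper_force: 16.1
```

```bash
python3 - <<'E'
from m import *
s=wshot(6);R=show(s)
E
```

```text
t 18.23 [ 461.8 -270.8  180.5] toolx [-0.969  0.247  0.003] tooly [0.247 0.969 0.013] F [ 1.16 32.31 11.61] grip -0.002620696597397401
```

View pics/w6.png

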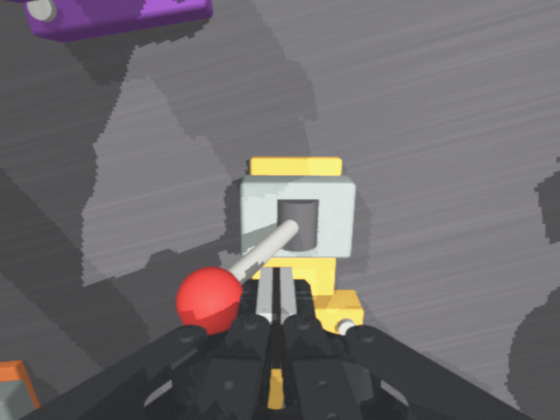

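The ball at (210,300) now leans right of its pivot at (297,225), and the lever is hard against its stop at 32 N. I'll back off, rise and look.

Request:
step_arm(
  series=[
    [0,0.1,0,0,0],
    [0,0.2,0,0,0],
    [0,0.2,-0.3,0,0],
    [0,0.2,-0.6,0,0],
    [0,0.2,-0.85,0,0],
  ],
)

```text
time: 18.9
position: [466.4, -251.8, 310.3]
eef_rot: [0.408, 3.114, -0.002]
force: [0.2, -0.6, -0.3]
grip_width: 0.001
gripper_force: 0.0
```

Request:
step_arm(
  series=[
    [-0.4,0,0,0,0],
    [-0.5,0,0,0,0],
    [-0.5,0,0,0,0],
  ],
)

```text
time: 19.27
position: [539.6, -270.8, 307.5]
eef_rot: [-0.407, -3.114, 0.002]
force: [-1.3, -0.3, -0.0]
grip_width: 0.001
gripper_force: 0.0
```

```bash
python3 - <<'E'
from m import *
s=wshot(7);R=show(s)
E
```

```text
t 19.27 [ 539.6 -270.8  307.5] toolx [-0.966  0.257  0.001] tooly [ 0.257  0.966 -0.001] F [-1.26 -0.31 -0.04] grip 0.0007279812976938152
```

View pics/w7.png

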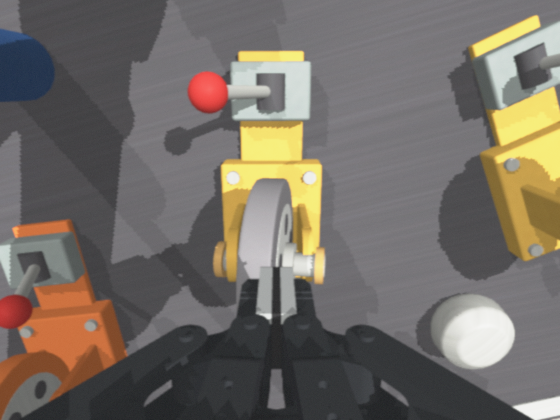

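The lever ball is at (208,92), thrown right of its pivot at (272,92). Wheel 3 still leans right at about (265,230), and the fingers are clear at 307 mm. I'm handing in.

```bash
python3 -c "
from station import robot
print(robot.sign_off())"
```

```text
the job is handed in; nothing more can be done
None
```

Stand 3 had the worn wheel: I rocked it to its left stop, then its right, left it leaning right, threw its lever fully right, touched nothing else beyond test pushes of about 10 N on wheels 1 and 2, and handed the job in at about 19 s; the hand-in returned no verdict.

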